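# Back the feed wheel up one notch

### The job

The ratchet feed wheel that presents heat sinks for assembly was clicked on one pocket too far, so a heat sink has gone past the yellow pick-up pointer. With a fingertip, lift the red pawl out of its notch by throwing its ball lever over until it stays back, push the wheel backward (counterclockwise seen from above) by its pegs, exactly one notch, so that the missed heat sink stands at the pointer, and tip the pawl back so that it drops fully into the notch. Nothing is to be picked up: do not touch the heat sinks, and leave everything else on the bench where it is.

Things in the scene. Friction and masses are not known exactly. Their poses are not given: they have to be found in the camera images.
- feeder: The feed wheel's base, a grey plate 262 (x) x 286 (y) mm, fixed to the bench. Origin on the bench under the wheel's upright axle. Its -x axis points from the axle to the yellow pick-up pointer at the edge, its -y axis to the pawl's bracket; z up. It stands turned up to 0.35 rad.
- wheel (a joint): Turn of the aluminium wheel (236 mm across, top 30 mm above the bench, 8 black pockets, 8 saw teeth) about its upright axle, rad: about 0 at the start, grows forward (clockwise from above), falls backward; a notch is 0.785. It stays where left (0.15 N m friction). The pawl drops home with the wheel from 0.03 below to 0.09 above a whole notch, then stops it going back.
- wheel_axis (a point): Point on the wheel's axle at the top of its grey hub (92 mm across), 44 mm above the bench. Heat sinks reach up to 51 mm, so fingertips held 56 mm or more above the bench pass over them and the hub.
- peg_a (a point): Top centre of one of three upright black finger pegs on the hub: 12 mm thick, from 44 to 88 mm above the bench, 34 mm from the axle, 120 degrees apart. They turn with the wheel; at wheel 0, peg a points to the pick-up pointer (feeder -x).
- peg_b (a point): Top centre of the second peg, 120 degrees counterclockwise from peg a.
- peg_c (a point): Top centre of the third peg, 120 degrees clockwise from peg a.
- pawl (a joint): Tilt of the red pawl about a level pin, rad: 0 = nose fully down in the notch, about 0.19 = nose resting on a tooth's top, 1.0 = thrown over onto its stop. Its weighted ball tips it over centre: beyond about 0.5 it falls by itself to 1.0 and stays; below, it falls back down. It moves under less than 1 N.
- pawl_knob (a point): Centre of the black ball (22 mm) on the pawl's thumb lever. The pin lies level along feeder y at feeder (46, -110, 52) mm; at 0 the ball is at feeder (36, -110, 104), thrown over at (84, -110, 88): pushing the ball toward feeder +x lifts the pawl, toward -x drops it.
- pickup_mark (a point): The pick-up place: floor centre of a pocket that stands exactly at the yellow pointer, 78 mm from the axle, 32 mm above the bench. Fixed to the base.
- heat_sink_past: The missed aluminium heat sink, 30 x 35 x 18 mm, lying loose in the pocket one notch past the pointer (forward); pocket walls stand 10 mm above the wheel. Origin at the centre of its underside, z up, 32 mm above the bench.
- heat_sink_b: A like heat sink in the pocket at the pointer at the start.
- heat_sink_c: A like heat sink in the next pocket, one before the pointer.
- heat_sink_d: A like heat sink two pockets before the pointer, beside the pawl.
- bottle_flux: Flux bottle, 38 mm across, 118 mm tall, a bystander. Origin under its centre.
- cutters: Red-handled side cutters, 48 x 140 x 13 mm, a bystander. Origin under their centre.
- tape: Orange roll of tape, 76 mm across, 19 mm high, a bystander. Origin under its centre.
- pen: Marker pen, 135 mm long, a bystander. Origin under its centre.
- tin: Small round tin, 31 mm across, 14 mm high, a bystander. Origin under its centre.

How it is judged:
On the way, in this order (a step that is already met when the one before it is completed fails the run):
1. the pawl has been lifted out of its notch and thrown over, while the wheel has not been turned (value of joint pawl above 0.85 rad and value of joint wheel between -0.15 and 0.15 rad), for 0.2 s.
2. the wheel has been pushed backward one notch (value of joint wheel between -0.83 and -0.69 rad), for 0.2 s.
At the end, for the whole second after the job is handed in: The wheel rests one notch back (-0.83 to -0.69 rad), the pawl is down in the notch (below 0.06 rad), the missed heat sink is within 14 mm of the pick-up mark, and all four heat sinks lie in their pockets (all of step 2 and value of joint pawl below 0.06 rad and velocity of joint wheel between -0.05 and 0.05 rad/s and horizontal distance between heat_sink_past and pickup_mark below 0.014 m and horizontal distance between heat_sink_past and wheel_axis between 0.064 and 0.092 m and horizontal distance between heat_sink_b and wheel_axis between 0.064 and 0.092 m and horizontal distance between heat_sink_c and wheel_axis between 0.064 and 0.092 m and horizontal distance between heat_sink_d and wheel_axis between 0.064 and 0.092 m and height (world z) of each of heat_sink_past, heat_sink_b, heat_sink_c, heat_sink_d below 0.04 m); the robot touches nothing.
It fails at once if the wheel was pushed back well past one notch (value of joint wheel below -1.1 rad).
It fails at once if a heat sink was lifted or came out of its pocket (height (world z) of any of heat_sink_past, heat_sink_b, heat_sink_c, heat_sink_d above 0.045 m or horizontal distance between any of heat_sink_past, heat_sink_b, heat_sink_c, heat_sink_d and wheel_axis above 0.096 m).
It fails at once if the robot touched a heat sink (contact force between any of the arm, the fingers and heat_sink_past above 0.5 N or contact force between any of the arm, the fingers and heat_sink_b above 0.5 N or contact force between any of the arm, the fingers and heat_sink_c above 0.5 N or contact force between any of the arm, the fingers and heat_sink_d above 0.5 N).
It fails at once if something else on the bench was moved (distance of any of bottle_flux, cutters, tape, pen, tin from where it was at the start of the episode above 0.02 m).
It also fails if it takes over 50 s, if anything falls off the work surface, if the arm or the gripper's body presses on something with over 40 N, if the wrist force passes 120 N, or if a joint passes its speed limit or range.

### The arm

A 7-joint arm with a two-finger parallel gripper is mounted at the origin on a cart in front of the work surface, level with it; the furniture and walls round the work are solid. World frame = base frame: x ahead of the robot, y to its left, z up, the work surface at z = 0. Lengths are in m, angles in rad, forces in N, time in s.
With the tool pointing down it reaches from about 0.4 to 0.9 m from the base axis. Payload 5.6 kg.
Tool frame: the origin (TCP) lies midway between the tips of the shut fingers; the grasp point (between the pads) lies 19 mm behind it; y points along the fingers, z is the direction in which the jaws open and shut, and the axes are right-handed (so a half turn about y gives the same grasp; the last joint's range is limited). The gripper opens to 92 mm and grips with 3 to 60 N. Pads are 20 mm wide; open, the fingers measure 128 mm over their backs; the gripper's body (75 mm by 189 mm) begins 69 mm behind the grasp point.
Start: joints at [1.06, 0.468, -0.012, 1.603, 0.006, 1.071, -0.056], TCP at [0.293, -0.58, 0.215] pointing down, gripper open.
Joint ranges: [-2.53, 2.53], [-0.31, 2.02], [-1.57, 1.55], [0.28, 2.44], [-1.29, 4.43], [0.15, 1.84], [-2.92, 2.92]. Speed limits (rad/s): [2.57, 2.57, 3.14, 3.14, 3.14, 3.14, 3.14].

### API

Orientations are given as a 3x3 rotation matrix whose columns are the frame's x, y, z axes.
In Python, from station import env, effector, solver, viewer, workorder, search_frame, tip_of gives the robot as it stands. Calls block until the motion is done:
- env.reach(position, orientation): joint-space move of the TCP to a pose.
- env.movel(position, frame=None, rate=0.15): straight line of the TCP; frame=None keeps the orientation; rate is the mean speed in m/s.
- env.goto_joints(angles): joint-space move.
- effector.release() and effector.grasp(squeeze=None): open the fingers fully, or close them until they stop; squeeze is the grip in N (None keeps the last).
- env.pause(seconds).
- solver.inverse_kinematics(position, orientation): joint angles nearest the present ones, or None.
- env.sense(): the state.
- viewer.read_camera(name): name is "scene" or "top" or "wrist"; returns (picture, depth): 480x640x3 uint8, red, green, blue; 480x640 float32, m along the optical axis (not along the pixel's ray), 0 where there is no reading.
- viewer.camera_info(name): a dict with "intrinsics" (3x3 intrinsics, pixels), "eye" and "rotation" of the camera in the world; the wrist camera has in their place "T_tool_cam" (4x4, takes a point from camera to tool coordinates, whose origin is the TCP and whose axes are the tool frame's). Camera axes: x right, y up, looking along -z (the intrinsics and any distortion apply to the point x, -y, -z); pixel columns grow to the right and rows downward; lengths in m; the calibration is good to about 2 mm. A picture is of the moment at which its call begins: read the wrist's pose just before it. camera_info takes no time and is no camera call.
A pose or a line that the arm cannot do raises env.PlanningError and nothing moves.
- workorder.finish_job(): hands the job in, once; it reports no verdict.
Trained networks look in the newest picture that a camera, given by its name, has taken for a name from the list of things; names that differ only in an ending like _2 or _b are one class to them, and where a whole thing is asked for, a point or a joint stands for the part that bears it (a point fixed in the world has none). Each returns a list of dicts, best first, with "score" (0 to 1); they miss things now and then, are a little off and sometimes report something else, mostly with a low value. They report only what shows in the picture. A call takes as long as a camera call.
- search_frame(camera, name): "at" ([x, y, z] in m, in world coordinates, good to about 4 mm: the middle of the surface that is visible of it).
- tip_of(camera, name): "at" ([x, y, z] in m, in world coordinates, good to about 4 mm: a listed point, or the origin of a listed thing).
The state is a dict: "t": time; "joint_positions": joint angles; "joint_velocities": joint speeds; "tau": joint torques, N m; "ee_pos": TCP position; "tcp_rot": TCP orientation; "wrist_force": force on the tool from outside, world axes, zero at the start; "moment": the same for the moment, N m; "gripper_width": finger opening in m.
Only numpy, scipy, OpenCV 4.12 (cv2) and the standard library are available. Lean on these libraries where they do the work, as an engineer would, in place of code of your own. Each camera call takes 0.05 s, during which the arm holds its last target. There are 200 camera calls.

## Working session

There is one attempt and no reset: what is moved stays moved. The work goes in short steps, each a Python script; the robot and the scene stay as the last script left them, time stands still between calls to the robot, and variables do not carry over. Pictures are saved under pics/ and viewed, about 8 in all and at most 12, crops included, and the job is handed in when it is done.

```bash
ls; mkdir -p pics
python3 - <<'E'
from station import *
import cv2,numpy as np
s=env.sense();print(s['t'],s['ee_pos'],s['tcp_rot'],s['gripper_width'])
for c in ['top','scene']:
    p,d=viewer.read_camera(c);cv2.imwrite(f'pics/{c}0.png',p[:,:,::-1])
    for n in ['wheel_axis','peg_a','peg_b','peg_c','pawl_knob','pickup_mark','feeder','heat_sink_past','bottle_flux','cutters','tape','pen','tin']:
        print(c,n,[(np.round(r['at'],3).tolist(),round(r['score'],2)) for r in tip_of(c,n)[:4]])
print(env.sense()['t'])
E
```

```text
pics
0.0 [ 0.2927681  -0.57966585  0.2136241 ] [[-8.92615577e-01 -9.29951800e-04  4.50817665e-01]
 [-4.50818604e-01  1.54268651e-03 -8.92614254e-01]
 [ 1.34617905e-04 -9.99998378e-01 -1.79626558e-03]] 0.0917319861559061
top wheel_axis [([0.496, 0.344, 0.043], 0.58), ([0.521, 0.37, 0.09], 0.3)]
top peg_a [([0.508, 0.308, 0.092], 0.84), ([0.523, 0.368, 0.087], 0.79), ([0.46, 0.357, 0.084], 0.55), ([0.459, 0.409, 0.031], 0.53)]
top peg_b [([0.508, 0.308, 0.092], 0.84), ([0.523, 0.368, 0.087], 0.79), ([0.46, 0.357, 0.084], 0.55), ([0.459, 0.409, 0.031], 0.53)]
top peg_c [([0.508, 0.308, 0.092], 0.84), ([0.523, 0.368, 0.087], 0.79), ([0.46, 0.357, 0.084], 0.55), ([0.459, 0.409, 0.031], 0.53)]
top pawl_knob [([0.508, 0.229, 0.105], 0.75)]
top pickup_mark [([0.426, 0.364, 0.033], 0.77)]
top feeder [([0.497, 0.34, 0.004], 0.66)]
top heat_sink_past [([0.46, 0.412, 0.032], 0.52)]
top bottle_flux [([0.763, 0.193, 0.002], 0.53)]
top cutters [([0.403, -0.326, 0.001], 0.79)]
top tape [([0.595, -0.335, -0.004], 0.81)]
top pen [([0.707, -0.394, -0.003], 0.69)]
top tin [([0.428, -0.169, 0.001], 0.46)]
scene wheel_axis [([0.498, 0.345, 0.049], 0.68), ([0.497, 0.344, 0.0], 0.33)]
scene peg_a [([0.502, 0.306, 0.084], 0.92), ([0.522, 0.369, 0.09], 0.92)]
scene peg_b [([0.502, 0.306, 0.084], 0.92), ([0.522, 0.369, 0.09], 0.92)]
scene peg_c [([0.502, 0.306, 0.084], 0.92), ([0.522, 0.369, 0.09], 0.92)]
scene pawl_knob [([0.508, 0.227, 0.11], 0.72)]
scene pickup_mark [([0.423, 0.362, 0.031], 0.97), ([0.756, 0.194, -0.001], 0.71)]
scene feeder [([0.496, 0.346, 0.0], 0.97)]
scene heat_sink_past [([0.46, 0.409, 0.034], 0.57)]
scene bottle_flux [([0.757, 0.194, 0.002], 0.78)]
scene cutters [([0.4, -0.325, -0.001], 0.68), ([0.422, 0.366, 0.033], 0.44)]
scene tape [([0.595, -0.328, 0.002], 0.67), ([0.707, -0.397, -0.003], 0.16)]
scene pen [([0.706, -0.396, -0.002], 0.64)]
scene tin [([0.427, -0.166, -0.001], 0.7)]
1.4
```

View pics/top0.png

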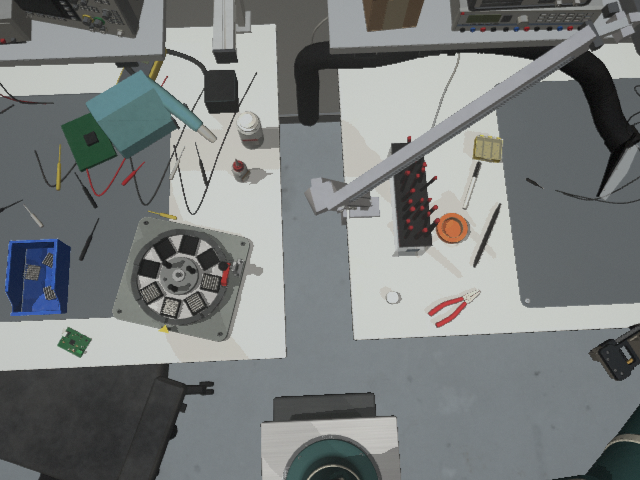

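View pics/scene0.png

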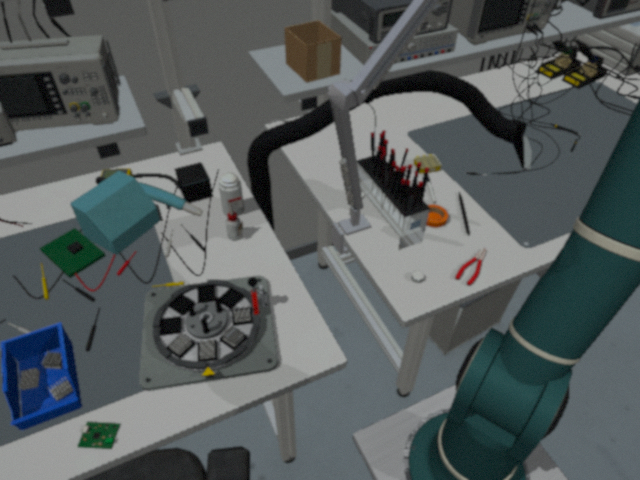

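Two benches with a gap. The feeder is on the left one, at about px (180,278) in the top view, with the pointer at (165,329) and the pawl at (228,270). The lamp and driver rack stand in between, so I'll check obstacle heights and fit the feeder pose.

```bash
cat > h.py <<'E'
from station import *
import numpy as np
from scipy.optimize import least_squares
def cloud(c):
    p,d=viewer.read_camera(c);i=viewer.camera_info(c);K=np.array(i['intrinsics'])
    v,u=np.mgrid[:480,:640];P=np.stack([(u-K[0,2])/K[0,0]*d,-(v-K[1,2])/K[1,1]*d,-d],-1)
    return p,P@np.array(i['rotation']).T+np.array(i['eye']),d>0
E
python3 - <<'E'
from h import *
L=[([0,0],[(.496,.344),(.498,.345)]),([36,-110],[(.508,.229),(.508,.227)]),([-78,0],[(.426,.364),(.423,.362)]),
([-34,0],[(.46,.357)]),([17,-29.4],[(.508,.308),(.502,.306)]),([17,29.4],[(.523,.368),(.522,.369)])]
def f(q):
    c,s=np.cos(q[2]),np.sin(q[2]);R=np.array([[c,-s],[s,c]])
    return np.concatenate([R@np.array(a)/1e3+q[:2]-b for a,B in L for b in B])
r=least_squares(f,[.497,.344,-.25]);print(r.x,np.round(r.fun.reshape(-1,2)*1e3,1).tolist())
for c in ['top','scene']:
    p,W,ok=cloud(c)
    m=ok&(W[...,2]>.03)&(W[...,2]<1.2)&(W[...,0]>.15)&(W[...,0]<.95)&(W[...,1]>-.7)&(W[...,1]<.75)
    Q=W[m];H=np.zeros((8,15))
    np.maximum.at(H,(((Q[:,0]-.15)*10).astype(int),((Q[:,1]+.7)*10).astype(int)),Q[:,2])
    print(c,'rows x .15+, cols y -.7+');print((H*100).astype(int))
E
```

```text
[ 0.49784361  0.34364492 -0.24703993] [[1.8, -0.4], [-0.2, -1.4], [-2.1, -0.8], [-2.1, 1.2], [-3.8, -1.3], [-0.8, 0.7], [4.9, -5.0], [-0.9, 3.0], [5.1, 5.0], [-1.5, -0.0], [-0.5, -1.0]]
top rows x .15+, cols y -.7+
[[ 0 35 34 74 77  0  0  0  0  0  0  0  0  0  0]
 [24 39 35  0  0  0  0  0  0  0  0  0  0  0  0]
 [ 0  0  0  0  0  0  0  0  0  5  5  5  0  5  4]
 [ 0  0  0  0 20 22 55 51  0 11  9  5  0  8  8]
 [ 0  0  0 67 67 62 56 51  0  4  4  4  0  8  8]
 [10  0 69 70 67 22  0  0  8  6  0  0  0  0  0]
 [ 0  0 67  0 22 22  0  0 12  8  0  9 10  0  0]
 [26 27 26 26 27 27 26  0 12  7 26 27 27 27 22]]
scene rows x .15+, cols y -.7+
[[ 0  0  0  0  0  0  0  0  0  0  0  0  0  0  0]
 [ 0  0  0  0  0  0  0  0  0  0  0  0  0  0  0]
 [ 0  0  0  0  0  0  0  0  0  5  5  5  0  5  5]
 [ 0  0  0  0 20 22 55 51  0 12  9  5  0  8  8]
 [ 0  0  0  0 60 61 56 51  0  4  4  4  0  8  8]
 [10  0  0  0 23 22  0  0  8  8  0  0  0  0  0]
 [ 0  0  3  0 22 22  0  0 12  9  0 10 10  0  0]
 [27 26 27 26 26 26 27  0 12  7 27 27 59 27 12]]
```

```bash
cat >> h.py <<'E'
A=np.array([.4978,.3436]);YAW=-.247
def rz(a): c,s=np.cos(a),np.sin(a); return np.array([[c,-s],[s,c]])
def F(x,y,z): return np.r_[rz(YAW)@[x/1e3,y/1e3]+A,z/1e3]
def tool(a):  # pointing down, tool x at world angle a
    x=np.array([np.cos(a),np.sin(a),0]);y=np.array([0,0,-1.]);return np.c_[x,y,np.cross(x,y)]
def st(n=''):
    s=env.sense();print(n,round(s['t'],2),np.round(s['ee_pos'],4),'F',np.round(s['wrist_force'],1));return s
E
python3 - <<'E'
from h import *
p,W,ok=cloud('top')
m=ok&(W[...,2]>.15)&(W[...,2]<1.2)&(W[...,1]>-.35)&(W[...,1]<.3)&(W[...,0]>.2)
Q=W[m];print('lamp/rack min radius',np.hypot(Q[:,0],Q[:,1]).min(),'min x',Q[Q[:,0].argmin()])
az=np.arctan2(-.58,.293);e=np.array([np.cos(az),np.sin(az)])
for a in (az,az+np.pi):
    for r in (.40,.44): 
        q=solver.inverse_kinematics(np.r_[e*r,.30],tool(a));print(r,a,None if q is None else np.round(q,2))
for a in (YAW,YAW+np.pi):
  for P in (F(5,-110,180),F(5,-110,92),F(120,-110,85)):
    q=solver.inverse_kinematics(P,tool(a));print('knob',a,None if q is None else np.round(q,2))
for a in (2.757,2.757-np.pi):
    q=solver.inverse_kinematics(np.r_[A,.062],tool(a));print('peg',a,None if q is None else np.round(q,2))
E
```

```text
lamp/rack min radius 0.39063178857152114 min x [ 0.20002081 -0.33553669  0.68043569]
0.4 -1.1030193537908786 [ 1.33 -0.04 -0.3   2.04 -0.01  1.14  1.51]
0.44 -1.1030193537908786 [ 1.33  0.04 -0.31  1.97  0.01  1.14  1.48]
0.4 2.0385732997989146 [ 0.8  -0.07  0.2   2.07  0.02  1.14 -1.67]
0.44 2.0385732997989146 [ 0.8   0.01  0.23  2.   -0.    1.14 -1.64]
knob -0.247 [ 0.35  0.62 -1.17  1.88  0.64  1.09  0.25]
knob -0.247 [ 0.29  0.75 -1.09  1.94  0.81  0.98  0.12]
knob -0.247 [ 0.15  0.73 -0.77  1.73  0.61  0.94  0.46]
knob 2.8945926535897932 [ 0.08  0.42 -0.74  1.89  0.34  0.96 -2.64]
knob 2.8945926535897932 [-0.07  0.51 -0.57  1.96  0.39  0.78 -2.68]
knob 2.8945926535897932 [-0.13  0.61 -0.35  1.75  0.27  0.83 -2.43]
peg 2.757 [-1.14  0.66  0.66  1.85 -0.55  0.81 -2.15]
peg -0.384592653589793 [ 0.08  0.93 -1.1   1.77  0.94  1.08 -0.18]
```

Run:
```python
from h import *
p,W,ok=cloud('top')
m=ok&(W[...,2]>.15)&(W[...,2]<1.2)&(W[...,0]>.2)
az=np.arctan2(W[...,1],W[...,0]);r=np.hypot(W[...,0],W[...,1])
for a in np.arange(-.8,.8,.1):
    k=m&(az>a)&(az<a+.1)
    if k.any(): j=r[k].argmin();print(round(a,1),W[k][j].round(3),r[k][j].round(3))
s=env.sense();e=s['ee_pos'][:2]/np.linalg.norm(s['ee_pos'][:2])
for R in (.36,.4):
    q=solver.inverse_kinematics(np.r_[e*R,.30],s['tcp_rot']);print(R,None if q is None else np.round(q,3))
```

```text
-0.8 [ 0.817 -0.755  0.151] 1.112
-0.7 [ 0.924 -0.64   0.151] 1.124
-0.6 [ 0.671 -0.367  0.688] 0.765
-0.5 [ 0.549 -0.235  0.16 ] 0.597
-0.4 [ 0.545 -0.187  0.218] 0.577
-0.3 [ 0.559 -0.114  0.545] 0.57
-0.2 [ 0.53  -0.054  0.506] 0.533
-0.1 [ 0.511 -0.019  0.503] 0.512
-0.0 [0.511 0.014 0.505] 0.511
0.1 [0.961 0.179 0.208] 0.978
0.2 [0.962 0.197 0.237] 0.982
0.3 [0.948 0.333 0.262] 1.004
0.4 [0.948 0.402 0.246] 1.03
0.5 [0.948 0.521 0.25 ] 1.082
0.6 [0.948 0.65  0.259] 1.15
0.36 [ 1.061 -0.139 -0.046  2.127 -0.007  1.153 -0.084]
0.4 [ 1.062 -0.058 -0.04   2.056 -0.003  1.143 -0.081]
```

Run:
```python
from h import *
effector.grasp(10)
q=np.array([1.061,-.139,-.046,2.127,-.007,1.153,-.084])
env.goto_joints(q); q[6]=1.5; env.goto_joints(q); st('ret')
q[0]=-.43; q[6]=.9; env.goto_joints(q); s=st('swung');print(s['gripper_width'])
P=F(3,-110,180);qq=solver.inverse_kinematics(P,tool(YAW));print(qq)
env.reach(P,tool(YAW)); s=st('above')
p,d=viewer.read_camera('wrist')
import cv2;cv2.imwrite('pics/w1.png',p[:,:,::-1])
for n in ['pawl_knob','peg_a','wheel_axis','pickup_mark']:
    print(n,[(np.round(r['at'],3).tolist(),round(r['score'],2)) for r in tip_of('wrist',n)[:4]])
print(F(36,-110,104),F(-78,0,32),F(-34,0,88),F(17,-29.4,88),F(17,29.4,88))
```

```text
ret 5.51 [ 0.1626 -0.3215  0.3   ] F [-0.2 -0.4  0.2]
swung 7.28 [0.3335 0.1356 0.3002] F [ 0.8 -0.1 -0. ]
0.0006273065767603482
[-0.46790112  0.30998762 -0.06907896  1.92744829  0.02677646  0.90502393
  0.77355763]
above 8.13 [0.4738 0.2353 0.1804] F [-0.3  0.3  1. ]
pawl_knob []
peg_a [([0.505, 0.31, 0.089], 0.86), ([0.464, 0.35, 0.093], 0.8), ([0.524, 0.369, 0.086], 0.62)]
wheel_axis [([0.498, 0.346, 0.048], 0.73)]
pickup_mark []
[0.50581284 0.22813661 0.104     ] [0.42216728 0.3626707  0.032     ] [0.46483189 0.35191287 0.088     ] [0.50709587 0.31093585 0.088     ] [0.52147224 0.36795128 0.088     ]
```

View pics/w1.png

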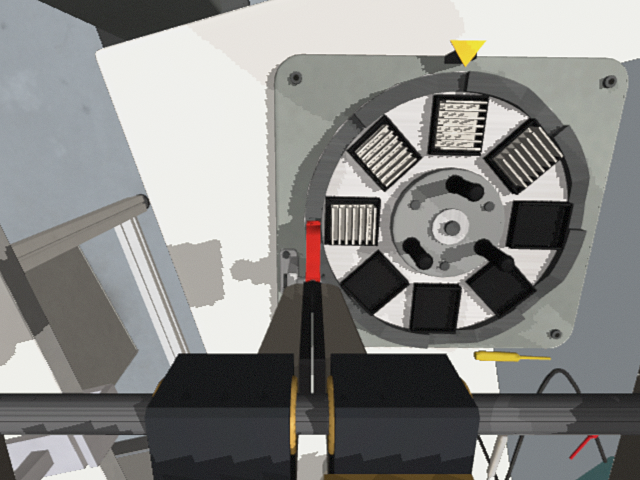

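The wrist view agrees with the fitted pose: the red pawl is at (313,250), the fingertips are beside it, and the pegs are where predicted. Next I'll throw the pawl.

Run:
```python
from h import *
env.movel(F(3,-110,94)); st('down')
for x in (20,35,48,58): env.movel(F(x,-110,94),rate=.06); st(x)
env.pause(.4)
env.movel(F(20,-110,94)); env.movel(F(0,-110,180)); st('up')
import cv2
for c in ('wrist','top','scene'):
    p,d=viewer.read_camera(c); cv2.imwrite(f'pics/{c}2.png',p[:,:,::-1])
    print(c,[(np.round(r['at'],3).tolist(),round(r['score'],2)) for r in tip_of(c,'pawl_knob')[:4]])
print(F(84,-110,88))
```

```text
down 9.11 [0.4743 0.2365 0.0947] F [ 0.8  0.9 -0.4]
20 9.54 [0.4908 0.2318 0.0942] F [ 0.3  0.4 -0.7]
35 9.94 [0.5052 0.2281 0.0939] F [-0.3  0.1  0.1]
48 10.31 [0.5178 0.225  0.0939] F [-0.3  0.1  0.6]
58 10.62 [0.5275 0.2225 0.094 ] F [-0.6 -0.8  0.8]
up 12.17 [0.471  0.2364 0.1795] F [-0.4 -0.7 -0.7]
wrist [([0.551, 0.213, 0.086], 0.69)]
top [([0.556, 0.215, 0.09], 0.59)]
scene [([0.553, 0.212, 0.092], 0.64)]
[0.55235605 0.2164008  0.088     ]
```

```bash
cat >> h.py <<'E'
MID=np.deg2rad(60+22.5)+YAW
m=np.array([np.cos(MID),np.sin(MID)]);t=np.array([-m[1],m[0]])
def G(s,z=.062,r=.036): return np.r_[A+m*r+t*s/1e3,z]
E
python3 - <<'E'
from h import *
T=tool(MID-np.pi/2)
env.reach(G(-41,.18),T); st('over')
env.movel(G(-41)); env.movel(G(-34),rate=.05); env.pause(.2)
s0=env.sense();f0=s0['wrist_force'];hit=None;s=-34
while s<-20:
    s+=.75;env.movel(G(s),rate=.03);e=env.sense();f=-(e['wrist_force']-f0)[:2]@t
    a=(e['ee_pos'][:2]-A)@t*1e3
    print(s,round(a,2),round(f,2))
    if f>2.5: hit=a;break
print('hit',hit,e['t'])
E
```

```text
over 13.11 [0.5488 0.3615 0.1791] F [-0.5  0.3  0.5]
-33.25 -33.21 -0.51
-32.5 -32.42 0.21
-31.75 -31.66 0.63
-31.0 -30.9 -0.37
-30.25 -30.69 1.82
-29.5 -30.52 3.96
hit -30.52165060926697 16.0333
```

Run:
```python
from h import *
import cv2
env.movel(G(-12),rate=.03)
s=-12;
while True:
    e=env.sense();a=(e['ee_pos'][:2]-A)@t*1e3
    if a>-5.9 or s>-2: break
    s+=.6;env.movel(G(s),rate=.03)
print(s,a,e['wrist_force'],e['ee_pos'])
env.movel(G(s-12),rate=.08); env.movel(G(-41,.2)); st()
def rep(c):
    p,d=viewer.read_camera(c); cv2.imwrite(f'pics/{c}3.png',p[:,:,::-1])
    ex=[60,180,300]
    for r in tip_of(c,'peg_a')[:5]:
        v=rz(-YAW)@(np.array(r['at'][:2])-A)*1e3
        print(c,round(r['score'],2),'r',np.hypot(*v).round(1),'z',round(r['at'][2],3),'wheel',np.round(-np.deg2rad([min(((np.degrees(np.arctan2(v[1],v[0]))-x+30)%360-30 for x in ex),key=abs)]),3))
    for r in tip_of(c,'heat_sink_past')[:5]:
        v=rz(-YAW)@(np.array(r['at'][:2])-A)*1e3; print(c,'hs',v.round(1),np.hypot(*v).round(1),round(r['score'],2))
for c in ('wrist','top','scene'): rep(c)
```

```text
-5.400000000000004 -5.547146723085381 [ 3.31300344 -3.95126076  3.31348848] [0.51605954 0.37456202 0.06195163]
 20.9 [0.5484 0.3617 0.1989] F [-0.7 -0.3 -0.9]
wrist 0.91 r 36.6 z 0.087 wheel [-0.62]
wrist 0.59 r 34.1 z 0.09 wheel [-0.59]
wrist hs [-77.8   1.6] 77.8 0.87
top 0.95 r 34.7 z 0.093 wheel [-0.741]
top 0.61 r 31.9 z 0.086 wheel [-0.609]
scene 0.95 r 31.3 z 0.088 wheel [-0.758]
scene 0.74 r 32.8 z 0.088 wheel [-0.728]
scene 0.58 r 36.8 z 0.085 wheel [-0.616]
scene hs [-76.3  -0.6] 76.3 0.6
scene hs [-2.8 32.4] 32.5 0.29
```

View pics/wrist3.png

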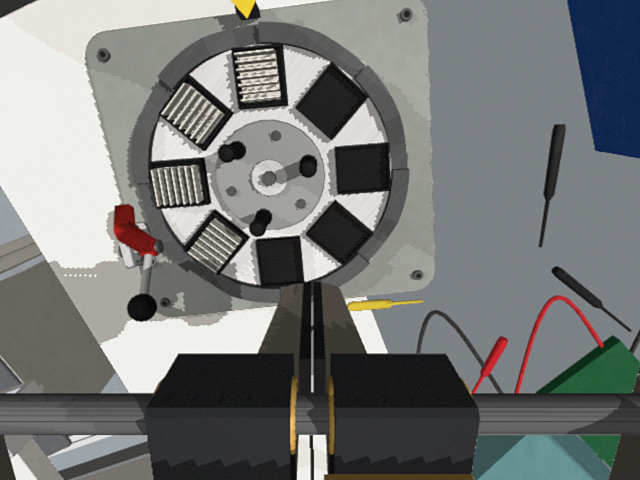

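```bash
cat > pk.py <<'E'
from h import *
import cv2
def pockets(f,pos,R,z=.040):
    i=viewer.camera_info('wrist');K=np.array(i['intrinsics']);T=np.array(i['T_tool_cam'])
    g=cv2.cvtColor(cv2.imread(f),cv2.COLOR_BGR2GRAY);g[295:]=255
    mk=cv2.morphologyEx((g<45).astype(np.uint8),cv2.MORPH_OPEN,np.ones((3,3)))
    cs,_=cv2.findContours(mk,cv2.RETR_EXTERNAL,cv2.CHAIN_APPROX_NONE)
    for c in cs:
        if cv2.contourArea(c)<800: continue
        u=c[:,0,:].astype(float);d=np.c_[(u[:,0]-K[0,2])/K[0,0],-(u[:,1]-K[1,2])/K[1,1],-np.ones(len(u))]
        d=d@T[:3,:3].T@R.T;o=R@T[:3,3]+pos
        W=(o+d*((z-o[2])/d[:,2])[:,None])[:,:2]
        v=((W-A)@rz(YAW)*1e3).astype(np.float32);(cx,cy),(w,h),a=cv2.minAreaRect(v)
        hull=cv2.convexHull(v);M=cv2.moments(hull)
        cx,cy=M['m10']/M['m00'],M['m01']/M['m00'];r=np.hypot(cx,cy)
        if 60<r<100: print(f[-7:],'r',round(r,1),'size',round(w,1),round(h,1),'centroid wheel',round(-((np.arctan2(cy,cx)+.393)%.7854-.393),3),'rect',round(-((np.deg2rad(a)+.393)%.7854-.393),3))
E
python3 - <<'E'
from pk import *
print(viewer.camera_info('wrist').keys())
pockets('pics/w1.png',np.array([.4738,.2353,.1804]),tool(YAW))
s=env.sense();pockets('pics/wrist3.png',s['ee_pos'],s['tcp_rot'])
E
```

```text
dict_keys(['intrinsics', 'T_tool_cam'])
/w1.png r 75.1 size 41.7 45.8 centroid wheel 0.08 rect 0.028
/w1.png r 63.7 size 70.9 40.5 centroid wheel -0.028 rect 0.06
/w1.png r 77.8 size 50.3 68.3 centroid wheel 0.13 rect 0.017
st3.png r 79.3 size 38.7 47.6 centroid wheel 0.045 rect 0.055
st3.png r 80.0 size 46.8 40.1 centroid wheel 0.063 rect 0.05
st3.png r 79.0 size 45.6 39.2 centroid wheel 0.08 rect 0.05
st3.png r 77.3 size 38.7 44.5 centroid wheel 0.08 rect 0.05
```

Run:
```python
from h import *
s=env.sense();R=s['tcp_rot'];i=viewer.camera_info('wrist');K=np.array(i['intrinsics']);T=np.array(i['T_tool_cam'])
u=np.array([(103,55),(405,14),(417,273),(165,302)],float)
d=np.c_[(u[:,0]-K[0,2])/K[0,0],-(u[:,1]-K[1,2])/K[1,1],-np.ones(4)]@T[:3,:3].T@R.T;o=R@T[:3,3]+s['ee_pos']
W=(o+d*((.01-o[2])/d[:,2])[:,None])[:,:2];v=(W-A)@rz(YAW)*1e3;print(v.round(1),'mean',v.mean(0))
for a,b in ((0,1),(1,2),(2,3),(3,0)):
    e=v[b]-v[a];an=np.arctan2(e[1],e[0]);print(np.hypot(*e).round(1),round((an+.785)%1.5708-.785,4))
```

```text
[[-113.3 -126.6]
 [-110.9  128. ]
 [ 118.3  125.5]
 [ 116.6 -128.7]] mean [ 2.6779622  -0.42169464]
254.7 -0.0095
229.2 -0.011
254.2 -0.0068
229.8 -0.0091
```

Four clean pockets, corrected with the plate screws, put the wheel at about -0.744 rad. That is inside both windows, so I'll tip the pawl back.

Run:
```python
from pk import *
env.reach(F(124,-110,180),tool(YAW)); env.movel(F(124,-110,86)); st('down')
for x in (104,90,78,70,62): env.movel(F(x,-110,86),rate=.06); st(x)
env.pause(.3)
env.movel(F(90,-110,86)); env.movel(F(100,-110,200)); env.reach(G(-41,.2),tool(MID-np.pi/2)); s=st('up')
for c in ('wrist','top','scene'):
    p,d=viewer.read_camera(c); cv2.imwrite(f'pics/{c}4.png',p[:,:,::-1])
    print(c,[(np.round(r['at'],3).tolist(),round(r['score'],2)) for r in tip_of(c,'pawl_knob')[:4]])
print('want',F(36,-110,104))
pockets('pics/wrist4.png',s['ee_pos'],s['tcp_rot'])
```

```text
down 22.82 [0.5916 0.2076 0.0867] F [ 0.1 -0.2  0.9]
104 23.3 [0.5723 0.2119 0.0869] F [ 1.3 -0.8  1.4]
90 23.68 [0.5569 0.215  0.0854] F [-0.2 -0.1 -0.4]
78 24.03 [0.5456 0.2182 0.0856] F [0.4 0.8 0.5]
70 24.32 [0.5383 0.22   0.086 ] F [-0.1  0.8  0.2]
62 24.6 [0.5306 0.222  0.086 ] F [ 0.1  0.3 -0.1]
up 26.8 [0.5486 0.3616 0.1986] F [ 0.6 -0.5  0.6]
wrist [([0.505, 0.224, 0.105], 0.65)]
top [([0.465, 0.331, 0.086], 0.73), ([0.507, 0.231, 0.1], 0.7)]
scene [([0.505, 0.23, 0.104], 0.72)]
want [0.50581284 0.22813661 0.104     ]
st4.png r 82.0 size 45.8 55.8 centroid wheel 0.017 rect 0.086
st4.png r 78.8 size 46.7 40.0 centroid wheel 0.061 rect 0.054
st4.png r 78.3 size 45.3 39.0 centroid wheel 0.068 rect 0.056
st4.png r 77.2 size 38.6 44.8 centroid wheel 0.067 rect 0.057
```

View pics/wrist4.png

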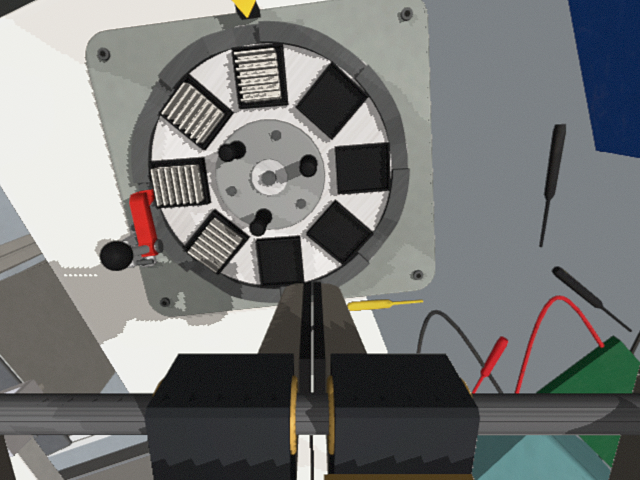

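Run:
```python
from h import *
for c in ('top','scene'):
    viewer.read_camera(c)
    for n in ('bottle_flux','tin','tape','cutters','pen'): print(c,n,[np.round(r['at'],3).tolist() for r in tip_of(c,n)[:1]])
workorder.finish_job(); print(env.sense()['t'])
```

```text
top bottle_flux [[0.76, 0.192, 0.001]]
top tin [[0.427, -0.172, -0.001]]
top tape [[0.595, -0.332, -0.003]]
top cutters []
top pen [[0.705, -0.396, 0.002]]
scene bottle_flux [[0.759, 0.192, -0.002]]
scene tin [[0.427, -0.166, -0.004]]
scene tape [[0.496, 0.343, 0.001]]
scene cutters [[0.539, 0.28, 0.032]]
scene pen [[0.467, 0.332, 0.089]]
the job is handed in; nothing more can be done
the job is handed in; nothing more can be done
```

I threw the pawl over, pushed the wheel back one notch by peg c with the closed fingertips, tipped the pawl home and handed the job in. `finish_job` gives no verdict. The clock read 26.8 s shortly before handing in, against the 50 s limit.

What the last checks showed:
- **Wheel:** about -0.74 rad from the pocket angles, corrected with the plate screws. It was practically unchanged after the pawl dropped.
- **Disagreement on the wheel:** the peg readings from the trained networks were scattered, from -0.59 to -0.76. I relied on the pocket angles, which agreed with each other. One pocket in the last picture was off (0.086 against about 0.055) because the gripper partly hid it.
- **Pawl:** the ball is back within about 4 mm of its home position in all three cameras. A nose resting on a tooth would have put it about 10 mm off. The top camera's best-scored hit for the ball was false, since it lay on a peg.
- **Heat sinks:** all four are in their pockets. The missed one was about 2 mm from the pick-up mark after the push, and the last picture shows it unmoved.
- **Other items on the bench:** the bottle, tin, tape and pen read as at the start from the top camera. The cutters were not detected there, and the scene camera's hits for the tape, cutters and pen were false ones on the feeder. So the cutters are unconfirmed, although the arm only passed near them high up.

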